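Load and wind the spring-driven tube mixer

TASK

Lift the carrier with the green tubes off its hook and set it down gently, standing upright inside the rim of the wind-up mixer's platform. Then wind the mixer: turn its brass key clockwise, one partial turn after another, until the pointer of the dial stands in the green band, never letting it run into the red, and let go. Leave the amber carrier on its hook and the tube rack and the bottle where they are.

Things in the scene. Friction and masses are not known exactly. Their poses are not given: they have to be found in the camera images.
- green_carrier: Aluminium carrier with six green tubes, 220 g, hanging on one of the two hook stands. Origin: centre of its underside, z up. Base plate 64 mm (x) by 96 mm (y); tubes and caps reach 88 mm up (within x +-26, y +-34 mm). Side posts at y = +-43 mm carry a cross bar along y, 12 mm thick in x, 130 to 140 mm above the origin; the hook's arm passes under its middle, above the tubes.
- green_grip (a point): Centre of the green carrier's green grip block, 167 mm above the carrier's underside, axes as the carrier's. The block is 14 mm in x, 24 mm in y and 26 mm high; a 10 mm stem, 14 mm long, joins it to the cross bar below.
- hook_green (a point): Middle of the trough in which the green carrier's bar rests, 180 mm above the bench, z up. The stand is fixed, its foot 140 by 100 mm. Its flat arm (24 mm wide, 6 mm thick) runs along this x from the post (x = 50 to 66 mm, no higher than the arm) to its open end at x = -20 mm; a lip 10 mm high stands at either end of the trough (x = -18 and +18 mm).
- hook_end (a point): Open end of that arm of the green carrier's hook, 20 mm along -x from the trough's middle. To free the carrier: lift it 12 to 30 mm (not more: the tubes are under the arm), then draw it out level along -x by at least 60 mm, until base and tubes are past this point.
- amber_carrier: The same kind of carrier with amber tubes, white caps and an orange grip block, hanging on the other hook stand; to be left alone.
- mixer: White wind-up tube mixer, fixed, 270 mm deep (x -140 to +130 mm), 220 mm wide (y), 84 mm high. Origin: on the bench under the middle of its width. The front (x -140 to -30) is a grey panel that slopes up from 20 to 84 mm height, its normal leaning 30 degrees from vertical towards -x; on it a brass key (y = -47 mm) and a dial (y = +58 mm). The platform is on top, behind the panel.
- platform (a point): Centre of the platform's blue surface, 98 mm above the bench; x, y, z as the mixer's. Inside its rim (8 mm high above the surface, 4 mm thick) the platform measures 124 mm in x and 144 mm in y.
- key_grip (a point): Centre of the brass key's flat wing, on its turning axis, 34 mm from the panel. z points out of the panel along the axis (30 degrees from vertical); x runs along the wing, y across it; both turn with the key. The wing is 42 mm long (x), 10 mm thick (y) and 28 mm high (20 to 48 mm from the panel), on a 10 mm stem.
- key (a joint): Turn of the key in rad, growing clockwise as seen facing the panel; the ratchet holds it where it is left; turning gets stiffer from about 0.1 to 0.16 N m. The pointer moves 0.35 rad per rad of the key. Its stop is at 6.2 rad.
- dial (a point): Centre of the dial (86 mm diameter, flat on the panel), on the pointer's axis, 3 mm above the panel; z out of the panel, turns with the pointer.
- pointer (a joint): Reading of the dial in rad, growing clockwise as the mixer is wound: 0 to 1.44 grey (pointer to the left at 0), 1.44 to 1.76 the green band (uppermost on the dial; at 1.6 the pointer points straight up the slope), above 1.76 red.
- rack: White tube rack with green tubes, 75 mm by 200 mm, 136 mm high, loose; origin under its middle; bystander.
- bottle: Amber bottle with a blue cap, 60 mm diameter, 130 mm high, loose; origin under its middle; bystander.

How it is judged:
On the way, in this order (a step that is already met when the one before it is completed fails the run):
1. the green carrier stands upright on the platform inside its rim, let go (z of green_carrier in the frame of platform between -0.005 and 0.005 m and horizontal distance between green_carrier and platform below 0.04 m and angle between green_carrier's own z axis and vertical below 0.08 rad and contact force between the fingers and green_carrier below 0.5 N), for 0.2 s.
2. the key is wound until the pointer stands in the green band, and let go (value of joint pointer between 1.42 and 1.78 rad and contact force between the fingers and key below 0.5 N), for 0.2 s.
At the end, for the whole second after the job is handed in: The green carrier stands at rest on the platform inside its rim (underside within 5 mm of the platform's surface, within 40 mm of its centre, upright within 0.08 rad); the pointer reads 1.42 to 1.78 rad (the green band); the amber carrier, the rack and the bottle are within 30 mm of where they were (z of green_carrier in the frame of platform between -0.005 and 0.005 m and horizontal distance between green_carrier and platform below 0.04 m and angle between green_carrier's own z axis and vertical below 0.08 rad and linear speed of green_carrier below 0.02 m/s and value of joint pointer between 1.42 and 1.78 rad and distance of each of amber_carrier, rack, bottle from where it was at the start of the episode below 0.03 m); the robot touches nothing.
It fails at once if the pointer runs into the red (reading above 1.82 rad) (value of joint pointer above 1.82 rad).
It fails at once if the green carrier is dropped (moves faster than 0.45 m/s with no finger on it) (contact force between the fingers and green_carrier below 0.5 N and linear speed of green_carrier above 0.45 m/s).
It fails at once if the amber carrier is moved by more than 40 mm (distance of amber_carrier from where it was at the start of the episode above 0.04 m).
It fails at once if the rack is moved by more than 40 mm (distance of rack from where it was at the start of the episode above 0.04 m).
It fails at once if the bottle is moved by more than 40 mm (distance of bottle from where it was at the start of the episode above 0.04 m).
It also fails if it takes over 69 s, if anything falls off the work surface, if the arm or the gripper's body presses on something with over 40 N, if the wrist force passes 120 N, or if a joint passes its speed limit or range.

ROBOT

A 6-joint arm with a two-finger parallel gripper is mounted at the origin on the work surface. World frame = base frame: x ahead of the robot, y to its left, z up, the work surface at z = 0. Lengths are in m, angles in rad, forces in N, time in s.
With the tool pointing down it reaches from about 0.375 to 0.975 m from the base axis. Payload 3.8 kg.
Tool frame: the origin (TCP) lies at the very end of the fingers, on their centre line; the grasp point (between the pads) lies 19 mm behind it; z points along the fingers, y is the line along which they close (so a half turn about z gives the same grasp; the last joint's range is limited). The gripper opens to 85 mm and grips with 20 to 120 N. Pads are 22 mm wide; open, the fingers measure 114 mm over their backs; the gripper's body (76 mm by 85 mm) begins 54 mm behind the grasp point. The pads swing forward as they close: fully open they stand 13 mm farther back than shut.
Start: joints at [-1.156, 0.264, 1.604, -0, 1.274, -0.037], TCP at [0.295, -0.607, 0.231] pointing down, gripper open.
Joint ranges: [-2.63, 2.63], [-0.94, 2.18], [0.31, 2.57], [-1.31, 4.45], [0, 2.66], [-2.55, 2.55]. Speed limits (rad/s): [2.57, 2.57, 3.14, 3.14, 3.14, 3.14].

INTERFACE

Orientations are given as a rotation vector (axis times angle).
In Python, from workcell import bot, vision gives the robot as it stands. The module is installed in compiled form; this text tells all that it offers.
- The arm moves only by the tool play_rows, never from a script. Its argument "moves" is a list that holds one entry, the list of rows, each a list of 7 numbers: the turn, a rotation vector about the tool's x, y, z as a fraction of full scale, then the shift along the tool's x, y, z as a fraction of full scale, then the finger opening in mm, from 0 to 85.4. In form: [[[ax, ay, az, x, y, z, jaw], ...]]. A call has 1 to 5 rows; each row shifts and turns the commanded pose from where the row before left it, along the tool's axes as they then stand; what a row does not reach is not made up. Full scale, the value 1, is 0.1 m for a shift and 0.5 rad for a turn. A row lasts 1/12 s, in which the tool goes at most 41.7 mm and 7.16 degrees, less where a joint would pass 70% of its speed; a pose out of reach is approached as far as the arm can. A call with a number of a shift or a turn outside -1 to 1 is refused whole. A call with a gripper value outside its range is refused whole. The fingers move at their own pace and stop on an object; "newtons" is the grip in N (left out, the last holds). Time passes only in rows, so rows that do not move let the fingers close. It gives the time, the measured TCP pose, the force, the opening and the grip force at its end, in the units of the state.
- bot.read_state(): the state, without advancing time (a new reading comes with each control period).
- vision.read_camera(name): name is "scene" or "top"; returns a dict with "image" (420x560x3 uint8, red, green, blue), "depth" (420x560 float32, m along the optical axis (not along the pixel's ray), 0 where there is no reading), "K" (3x3 intrinsics, pixels), "R" (3x3) and "t" (3): a world point X has camera coordinates R X + t. Camera axes: x right, y down, z forward; pixel columns grow to the right and rows downward; lengths in m; the calibration is good to about 2 mm. A picture is of the moment at which its call begins.
- bot.finish_job(): hands the job in; it is judged then, once.
The state is a dict: "time": time; "q": joint angles; "joint_vel": joint speeds; "joint_torque": joint torques, N m; "tool_pos": TCP position; "tcp_rot": TCP orientation; "wrist_force": force on the tool from outside, world axes, zero at the start; "torque": the same for the moment, N m; "width": opening from 0.0 (shut) to 1.0 (fully open); "grip_force": force on a finger pad.
Only numpy, scipy, OpenCV 4.12 (cv2) and the standard library are available. Lean on these libraries where they do the work, as an engineer would, in place of code of your own. Each camera call takes 0.05 s, during which the arm holds its last target. There are 200 camera calls.

## Working session

There is one attempt and no reset: what is moved stays moved. The work goes in short steps, Python scripts to look and compute and a tool call to move; the robot and the scene stay as the last step left them, time stands still between calls to the robot, and variables do not carry over. Pictures are saved under pics/ and viewed, at most 10 in all, crops included, and the job is handed in when it is done.

Besides the shell and the picture viewer there is one more tool, called after ">>>" as name(argument=value, ...) on one line, values as JSON. play_rows: Moves the arm, as the interface text tells. Its arguments: {"type":"object","properties":{"moves":{"type":"array","items":{"type":"array","items":{"type":"array","items":{"type":"number"}}}},"newtons":{"type":"number"}},"required":["moves"]}

```bash
mkdir -p pics; cat > h.py <<'E'
import numpy as np, cv2
from scipy.spatial.transform import Rotation as Rn
from workcell import bot, vision
def cam(n): return vision.read_camera(n)
def save(c,f): cv2.imwrite(f,c["image"][:,:,::-1])
def cloud(c):
    d=c["depth"];v,u=np.indices(d.shape);K=c["K"]
    P=np.stack([(u-K[0,2])/K[0,0]*d,(v-K[1,2])/K[1,1]*d,d],-1)
    return (P-c["t"])@c["R"]   # R^T (P-t)
E
python3 - <<'E'
from h import *
for n in("scene","top"):
    c=cam(n);save(c,f"pics/{n}0.png");np.savez(f"{n}0.npz",**c);print(n,c["R"].round(3).tolist(),c["t"].round(3),c["K"][0,0])
print(bot.read_state())
E
```

```text
scene [[-0.5, 0.866, 0.011], [0.708, 0.416, -0.57], [-0.498, -0.278, -0.822]] [ 0.361 -0.323  1.711] 412.81145214745453
top [[-0.007, -1.0, 0.001], [-0.988, 0.007, -0.152], [0.152, -0.002, -0.988]] [-0.038  0.651  1.156] 406.8558589057927
{'time': 0.1, 'q': array([-1.15587484e+00,  2.64665698e-01,  1.60524692e+00, -3.26154923e-05,
        1.27372290e+00, -3.68676554e-02]), 'joint_vel': array([-8.60474510e-04, -3.20768082e-03, -3.27876788e-03,  4.75155625e-05,
        6.26598673e-04,  1.22122665e-03]), 'joint_torque': array([ 9.67207711e-05, -5.16707432e+01, -3.68590772e+01, -1.27748676e-04,
        6.36379104e-03,  8.79188093e-06]), 'tool_pos': array([ 0.29442591, -0.60665628,  0.23008958]), 'tcp_rot': array([-3.05982454e+00, -7.03215111e-01,  6.50653268e-04]), 'wrist_force': array([-0.03857419,  0.95834113,  0.97315885]), 'torque': array([-0.00332635,  0.00907712, -0.00590212]), 'grip_force': 0.0, 'width': 1.0048801567859325}
```

View pics/scene0.png

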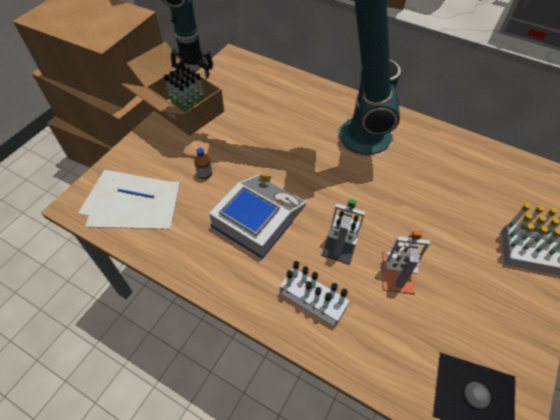

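View pics/top0.png

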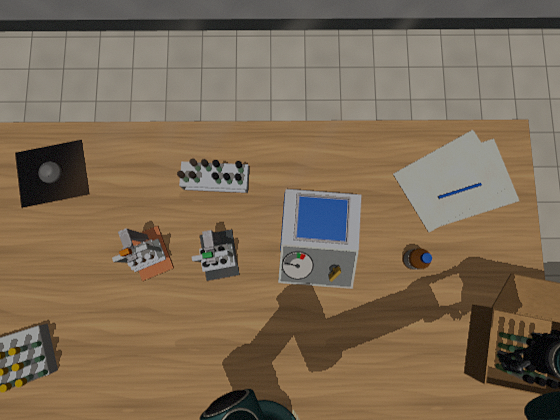

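Scene: mixer in the middle, with green carrier left of it (top px ~(208,255)), amber at (125,252), rack (213,176), bottle (420,258).

```bash
python3 - <<'E'
from h import *
t=dict(np.load("top0.npz"));s=dict(np.load("scene0.npz"))
a=cv2.resize(t["image"][180:295,185:365],None,fx=4.4,fy=4.4,interpolation=2);cv2.imwrite("pics/topc.png",a[:,:,::-1])
a=cv2.resize(s["image"][165:295,205:375],None,fx=4.5,fy=4.5,interpolation=2);cv2.imwrite("pics/scc.png",a[:,:,::-1])
for n,c in(("top",t),("scene",s)):
    P=cloud(c);h=cv2.cvtColor(c["image"],cv2.COLOR_RGB2HSV);H,S,V=h[...,0],h[...,1],h[...,2];z=P[...,2]
    m=(H>100)&(H<130)&(S>150)&(abs(z-.098)<.012)
    p=P[m];r=cv2.minAreaRect(p[:,:2].astype(np.float32));print(n,"platform",m.sum(),p.mean(0).round(4),np.median(p[:,2]),r)
    m=(H>40)&(H<90)&(S>150)&(z>.19)&(z<.3)&(V>60)
    p=P[m];print("grip",m.sum(),p.mean(0).round(4),p.min(0).round(3),p.max(0).round(3))
    top=p[p[:,2]>np.percentile(p[:,2],97)-.006]; print(" top",len(top),top.mean(0).round(4),cv2.minAreaRect(top[:,:2].astype(np.float32)))
    # cross bar
    g=p.mean(0); m=(abs(z-.184)<.006)&(np.hypot(P[...,0]-g[0],P[...,1]-g[1])<.1);q=P[m]
    print(" bar/arm",len(q),cv2.minAreaRect(q[:,:2].astype(np.float32)) if len(q)>3 else "")
E
```

```text
top platform 1906 [ 0.6187 -0.1683  0.0982] 0.09824107169654278 ((0.6035258769989014, -0.28003162145614624), (0.3658924996852875, 0.12028759717941284), 81.94841766357422)
grip 44 [0.5122 0.1338 0.2304] [0.506 0.123 0.225] [0.519 0.146 0.234]
 top 39 [0.5123 0.1333 0.2309] ((0.5119284987449646, 0.13394907116889954), (0.012332098558545113, 0.02185153029859066), 7.856537342071533)
 bar/arm 267 ((0.523892343044281, 0.14385898411273956), (0.08660232275724411, 0.08162108808755875), 40.77268600463867)
scene platform 1111 [ 0.619  -0.1696  0.1   ] 0.10003009869218422 ((0.6166713237762451, -0.17083504796028137), (0.13520464301109314, 0.11867563426494598), 85.58760833740234)
grip 13 [0.5165 0.1327 0.2307] [0.513 0.127 0.227] [0.521 0.139 0.233]
 top 13 [0.5165 0.1327 0.2307] ((0.5163930654525757, 0.13280045986175537), (0.012437638826668262, 0.00743615347892046), 85.98936462402344)
 bar/arm 198 ((0.5431329607963562, 0.1355540007352829), (0.07488605380058289, 0.08986299484968185), 8.881948471069336)
```

View pics/topc.png

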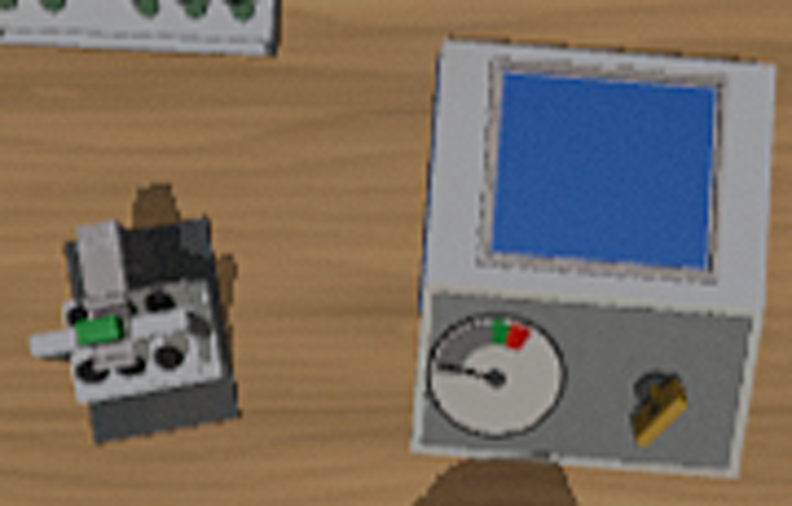

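View pics/scc.png

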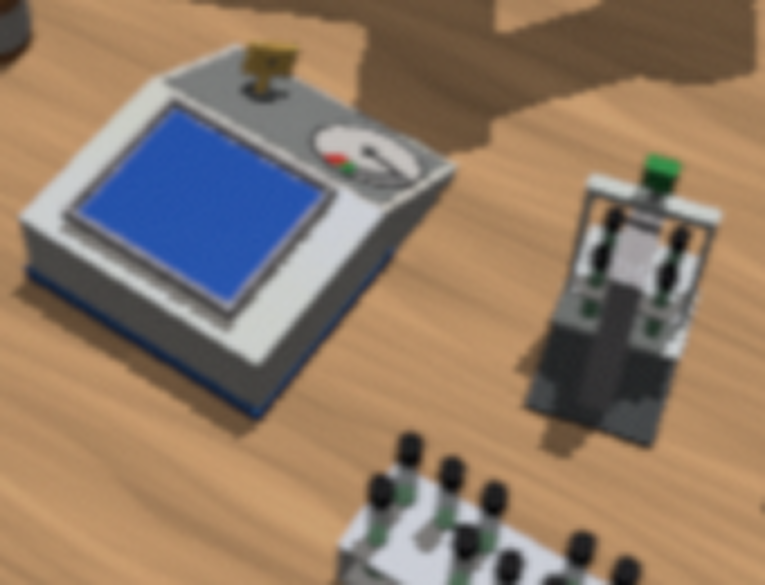

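```bash
python3 - <<'E'
from h import *
c=dict(np.load("top0.npz"));s=dict(np.load("scene0.npz"))
for n,c in(("top",c),("scene",s)):
    P=cloud(c);h=cv2.cvtColor(c["image"],cv2.COLOR_RGB2HSV);H,S,V=h[...,0],h[...,1],h[...,2];z=P[...,2]
    near=(np.hypot(P[...,0]-.6,P[...,1]+.17)<.2)
    m=(H>100)&(H<130)&(S>150)&(abs(z-.098)<.008)&near
    p=P[m][:,:2].astype(np.float32);r=cv2.minAreaRect(p);print(n,"plat",m.sum(),r)
    a=r[2] ; a=a-90 if a>45 else a
    yaw=np.radians(a);ex=np.array([np.cos(yaw),np.sin(yaw)]);ey=np.array([-ex[1],ex[0]])
    ctr=np.array(r[0])
    # panel plane
    L=(P[...,:2]-ctr)@np.stack([ex,ey],1)
    m=near&(abs(L[...,1])<.1)&(L[...,0]<-.09)&(z>.012)&(S<60)
    for lo in(0,):
        q=np.c_[L[m],z[m]];A=np.c_[q[:,0],np.ones(len(q))]
        k=np.ones(len(q),bool)
        for i in range(6):
            co=np.linalg.lstsq(A[k],q[k,2],rcond=None)[0];k=abs(A@co-q[:,2])<.006
        print(" yaw",a,"panel slope deg",np.degrees(np.arctan(co[0])),"z=.084 at Lx",(.084-co[1])/co[0],k.sum())
    m=near&(abs(L[...,1]+.047)<.05)&(L[...,0]<-.06)&(H>12)&(H<32)&(S>110)&(z>.05)
    q=np.c_[L[m],z[m]]; hgt=(q[:,2]-(co[0]*q[:,0]+co[1]))*np.cos(np.arctan(co[0]))
    t=hgt>.040
    print(" key",m.sum(),"h",np.percentile(hgt,[5,50,95]).round(4),"top n",t.sum(),q[t].mean(0).round(4),cv2.minAreaRect(q[t][:,:2].astype(np.float32)))
    np.savez(f"key_{n}.npz",q=q,h=hgt,co=co)
    # foot of green hook
    f=(np.hypot(P[...,0]-.53,P[...,1]-.13)<.13)&(z<.02)&(z>-.01)&(S<90)&(V<110)
    f2=cv2.morphologyEx(f.astype(np.uint8),cv2.MORPH_OPEN,np.ones((3,3)))
    lab=cv2.connectedComponentsWithStats(f2)[2]
    print(" foot",f2.sum(),cv2.minAreaRect(P[f2>0][:,:2].astype(np.float32)))
    b=(abs(z-.188)<.006)&(np.hypot(P[...,0]-.512,P[...,1]-.133)<.075);q=P[b]
    print(" barpts",len(q)); 
    if n=="top":
        x=q-[.512,.1335,0]; k=abs(x[:,0]+.13*x[:,1])<.014; w=np.polyfit(x[k][:,1],x[k][:,0],1);print(" bar yaw",-np.degrees(np.arctan(w[0])),w, x[k][:,1].min(),x[k][:,1].max())
E
```

```text
top plat 1903 ((0.6187925934791565, -0.16816118359565735), (0.13629187643527985, 0.1157648041844368), 84.95980834960938)
 yaw -5.040191650390625 panel slope deg 30.056108056986766 z=.084 at Lx -0.0828828649925081 2210
 key 102 h [0.0098 0.0397 0.0491] top n 50 [-0.1565 -0.0462  0.0938] ((-0.15643659234046936, -0.046093426644802094), (0.009779310785233974, 0.03695717453956604), 48.2259407043457)
 foot 577 ((0.5236431360244751, 0.13549938797950745), (0.14082270860671997, 0.09916351735591888), 9.550389289855957)
 barpts 196
 bar yaw 9.719481337847355 [-0.1712831  -0.00028431] -0.04490062675777445 0.04494932649708969
scene plat 1106 ((0.6166713237762451, -0.17083504796028137), (0.13520464301109314, 0.11867563426494598), 85.58760833740234)
 yaw -4.412391662597656 panel slope deg 30.24031917042738 z=.084 at Lx -0.0827104727251427 672
 key 80 h [0.0199 0.0362 0.0474] top n 30 [-0.1526 -0.045   0.0946] ((-0.15347737073898315, -0.046462833881378174), (0.01377233024686575, 0.037954337894916534), 51.49192428588867)
 foot 460 ((0.5554419755935669, 0.1378961205482483), (0.07833182066679001, 0.09853078424930573), 8.798075675964355)
 barpts 195
```

>>> play_rows(moves=[[[0,0,-0.25,0,0,-0.2,85],[0,0,-0.25,0,0,-0.2,85],[0,0,-0.25,0,0,-0.2,85],[0,0,-0.25,0,0,-0.2,85],[0,0,-0.25,0,0,-0.1,85]]], newtons=40)

```text
time: 0.52
tool_pos: [0.295, -0.6079, 0.3239]
tcp_rot: [2.69, 1.618, -0.001]
wrist_force: [-0.8, -0.3, 0.3]
width: 0.997
grip_force: 0.0
```

>>> play_rows(moves=[[[0,0,-0.25,0,0,0,85],[0,0,-0.25,0,0,0,85],[0,0,-0.25,0,0,0,85],[0,0,-0.25,0,0,0,85],[0,0,-0.25,0,0,0,85]]])

```text
time: 0.93
tool_pos: [0.2946, -0.6069, 0.3205]
tcp_rot: [-2.063, -2.368, -0.001]
wrist_force: [-0.2, 0.1, -0.4]
width: 0.991
grip_force: 0.0
```

```bash
cat >> h.py <<'E'
def to(pos,yaw=None,R=None):
    "remaining turn (tool rotvec/0.5) and shift (/0.1) in tool axes after the turn"
    s=bot.read_state();T=Rn.from_rotvec(s["tcp_rot"])
    if R is None: 
        y=np.array([np.cos(yaw),np.sin(yaw),0]);z=np.array([0,0,-1.]);R=np.c_[np.cross(y,z),y,z]
    G=Rn.from_matrix(R)
    print("t",round(s["time"],2),"pos",s["tool_pos"].round(4),"q",s["q"].round(3),"w",round(s["width"],3),"gf",s["grip_force"],"F",s["wrist_force"].round(1))
    d=np.array(pos)-s["tool_pos"]
    print("turn",((T.inv()*G).as_rotvec()/.5).round(3),"shift after turn",(G.inv().apply(d)/.1).round(3),"shift now",(T.inv().apply(d)/.1).round(3))
E
python3 -c "
from h import *
to([.512,.1335,.28],np.radians(9.5))"
```

```text
t 0.93 pos [ 0.2946 -0.6069  0.3205] q [-1.156  0.226  1.489  0.     1.428 -1.293] w 0.991 gf 0.0 F [-0.2  0.1 -0.4]
turn [-0.001 -0.002 -0.057] shift after turn [6.944 3.367 0.405] shift now [7.037 3.167 0.413]
```

>>> play_rows(moves=[[[0,0,-0.06,0,0,0,85],[0,0,0,0.36,0.175,0,85],[0,0,0,0.36,0.175,0,85],[0,0,0,0.36,0.175,0,85],[0,0,0,0.36,0.175,0,85]]])

```text
time: 1.35
tool_pos: [0.3406, -0.4522, 0.3202]
tcp_rot: [-2.036, -2.391, -0.001]
wrist_force: [1.0, 0.3, 0.5]
width: 0.994
grip_force: 0.0
```

>>> play_rows(moves=[[[0,0,0,0.36,0.175,0,85],[0,0,0,0.36,0.175,0,85],[0,0,0,0.36,0.175,0,85],[0,0,0,0.36,0.175,0,85],[0,0,0,0.36,0.175,0,85]]])

```text
time: 1.77
tool_pos: [0.398, -0.2602, 0.3208]
tcp_rot: [-2.036, -2.392, -0.0]
wrist_force: [1.7, 0.4, 0.9]
width: 0.995
grip_force: 0.0
```

>>> play_rows(moves=[[[0,0,0,0.36,0.175,0,85],[0,0,0,0.36,0.175,0,85],[0,0,0,0.36,0.175,0,85],[0,0,0,0.36,0.175,0,85],[0,0,0,0.36,0.175,0,85]]])

```text
time: 2.18
tool_pos: [0.4555, -0.0685, 0.321]
tcp_rot: [-2.036, -2.393, 0.0]
wrist_force: [0.9, -1.7, -0.2]
width: 0.998
grip_force: 0.0
```

>>> play_rows(moves=[[[0,0,0,0.36,0.175,0,85],[0,0,0,0.36,0.175,0,85],[0,0,0,0.36,0.175,0,85],[0,0,0,0.36,0.175,0,85],[0,0,0,0,0,0,85]]])

```text
time: 2.6
tool_pos: [0.5024, 0.0891, 0.3206]
tcp_rot: [-2.027, -2.397, -0.004]
wrist_force: [-0.0, -0.7, -1.3]
width: 0.993
grip_force: 0.0
```

```bash
python3 -c "
from h import *
to([.5125,.1333,.198],np.radians(9.5))"
```

```text
t 2.6 pos [0.5024 0.0891 0.3206] q [ 0.124 -0.096  1.829  0.004  1.408 -0.044] w 0.993 gf 0.0 F [-0.  -0.7 -1.3]
turn [ 0.001 -0.007  0.003] shift after turn [0.42  0.172 1.226] shift now [0.415 0.172 1.227]
```

>>> play_rows(moves=[[[0,0,0,0.21,0.085,0,85],[0,0,0,0.21,0.085,0,85],[0,0,0,0,0,0.3,85],[0,0,0,0,0,0.2,85],[0,0,0,0,0,0,85]]])

```text
time: 3.02
tool_pos: [0.5085, 0.1265, 0.2658]
tcp_rot: [-2.031, -2.389, 0.012]
wrist_force: [-1.1, 0.7, -0.8]
width: 0.996
grip_force: 0.0
```

```bash
python3 -c "
from h import *
to([.5125,.1333,.198],np.radians(9.5))"
```

```text
t 3.02 pos [0.5085 0.1265 0.2658] q [ 0.196 -0.037  1.874 -0.     1.315  0.035] w 0.996 gf 0.0 F [-1.1  0.7 -0.8]
turn [-0.019  0.001 -0.008] shift after turn [0.06  0.05  0.678] shift now [0.061 0.056 0.677]
```

>>> play_rows(moves=[[[0,0,0,0.03,0.03,0.2,85],[0,0,0,0,0,0.2,85],[0,0,0,0,0,0.2,85],[0,0,0,0,0,0,85],[0,0,0,0,0,0,85]]])

```text
time: 3.43
tool_pos: [0.5136, 0.1298, 0.211]
tcp_rot: [-2.035, -2.391, 0.003]
wrist_force: [-0.0, 0.4, 0.3]
width: 0.998
grip_force: 0.0
```

```bash
python3 -c "
from h import *
to([.5125,.1333,.198],np.radians(9.5))
c=cam('scene');a=cv2.resize(c['image'][130:290,270:450],None,fx=3.7,fy=3.7,interpolation=2);cv2.imwrite('pics/g1.png',a[:,:,::-1])"
```

```text
t 3.43 pos [0.5136 0.1298 0.211 ] q [ 0.201  0.004  1.935 -0.     1.205  0.04 ] w 0.998 gf 0.0 F [-0.   0.4  0.3]
turn [-0.005  0.    -0.011] shift after turn [ 0.036 -0.005  0.13 ] shift now [ 0.036 -0.005  0.13 ]
```

View pics/g1.png

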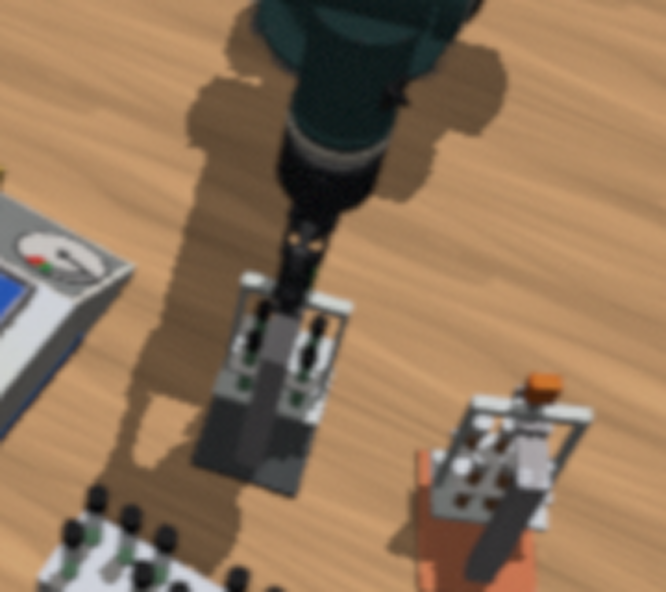

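The fingers straddle the grip block, at about (300,260).

>>> play_rows(moves=[[[0,0,-0.01,0.035,0,0.12,85],[0,0,0,0,0,0,85],[0,0,0,0,0,0,30],[0,0,0,0,0,0,5],[0,0,0,0,0,0,5]]], newtons=50)

```text
time: 3.9
tool_pos: [0.514, 0.134, 0.1999]
tcp_rot: [2.029, 2.398, 0.001]
wrist_force: [-0.0, -0.4, -0.4]
width: 0.596
grip_force: 0.0
```

>>> play_rows(moves=[[[0,0,0,0,0,0,5],[0,0,0,0,0,0,5],[0,0,0,0,0,0,5],[0,0,0,0,0,0,5],[0,0,0,0,0,0,5]]])

```text
time: 4.32
tool_pos: [0.5137, 0.1339, 0.1996]
tcp_rot: [-2.03, -2.398, -0.0]
wrist_force: [-0.8, 0.3, 2.4]
width: 0.151
grip_force: 49.4
```

```bash
python3 -c "
from h import *
to([.5125,.1333,.198],np.radians(9.5))"
```

```text
t 4.32 pos [0.5137 0.1339 0.1996] q [0.208 0.014 1.947 0.    1.181 0.042] w 0.151 gf 49.42423403263092 F [-0.8  0.3  2.4]
turn [ 0. -0.  0.] shift after turn [-0.004 -0.013  0.016] shift now [-0.004 -0.013  0.016]
```

>>> play_rows(moves=[[[0,0,0,0,0,-0.05,5],[0,0,0,0,0,-0.05,5],[0,0,0,0,0,-0.06,5],[0,0,0,0,0,-0.05,5],[0,0,0,0,0,0,5]]])

```text
time: 4.73
tool_pos: [0.5146, 0.1341, 0.2219]
tcp_rot: [2.029, 2.397, 0.003]
wrist_force: [0.1, 0.3, -2.4]
width: 0.152
grip_force: 48.7
```

```bash
python3 -c "
from h import *
to([.5125,.1333,.198],np.radians(9.5))"
```

```text
t 4.73 pos [0.5146 0.1341 0.2219] q [ 0.208 -0.003  1.921 -0.     1.221  0.042] w 0.152 gf 48.73181641101837 F [ 0.1  0.3 -2.4]
turn [ 0.005 -0.     0.   ] shift after turn [-0.004 -0.022  0.239] shift now [-0.004 -0.023  0.239]
```

Lifted 22 mm, with the weight on the wrist. Now drawing it out level.

>>> play_rows(moves=[[[0,0,0,0,-0.1,0,5],[0,0,0,0,-0.15,0,5],[0,0,0,0,-0.2,0,5],[0,0,0,0,-0.2,0,5],[0,0,0,0,-0.2,0,5]]])

```text
time: 5.15
tool_pos: [0.428, 0.1195, 0.2196]
tcp_rot: [-2.029, -2.397, 0.002]
wrist_force: [0.5, -1.0, -2.4]
width: 0.155
grip_force: 48.9
```

>>> play_rows(moves=[[[0,0,0,0,-0.1,0,5],[0,0,0,0,0,0,5],[0,0,0,0,0,0,5]]])

```text
time: 5.4
tool_pos: [0.42, 0.1182, 0.2204]
tcp_rot: [2.029, 2.397, 0.002]
wrist_force: [0.9, 0.3, -2.5]
width: 0.156
grip_force: 49.0
```

```bash
python3 -c "
from h import *
to([.618,-.169,.269],np.radians(-4.7))
c=cam('scene');save(c,'pics/w1.png')"
```

```text
t 5.4 pos [0.42   0.1182 0.2204] q [ 0.217 -0.196  2.099 -0.     1.237  0.051] w 0.156 gf 48.96633267402649 F [ 0.9  0.3 -2.5]
turn [ 0.003 -0.     0.496] shift after turn [-2.701  2.208 -0.486] shift now [-3.16   1.478 -0.484]
```

View pics/w1.png

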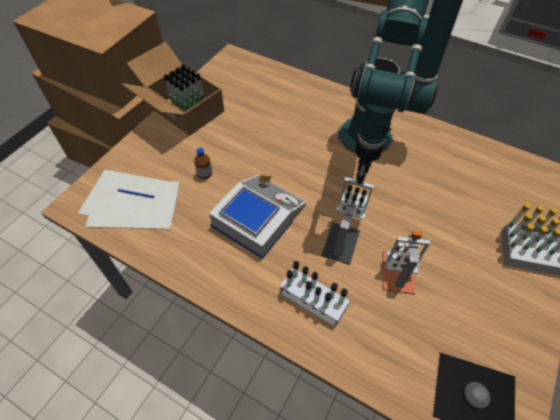

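>>> play_rows(moves=[[[0,0,0,0,0,-0.15,5],[0,0,0.12,0,0,-0.2,5],[0,0,0.13,0,0,-0.2,5],[0,0,0.13,0,0,-0.2,5],[0,0,0.12,0,0,-0.05,5]]])

```text
time: 5.87
tool_pos: [0.423, 0.1188, 0.3044]
tcp_rot: [2.314, 2.12, 0.009]
wrist_force: [0.7, 0.0, -1.7]
width: 0.155
grip_force: 49.1
```

>>> play_rows(moves=[[[0,0,0,-0.12,0.1,0,5],[0,0,0,-0.24,0.2,0,5],[0,0,0,-0.24,0.2,0,5],[0,0,0,-0.24,0.2,0,5],[0,0,0,-0.24,0.2,0,5]]])

```text
time: 6.28
tool_pos: [0.5026, 0.0017, 0.3004]
tcp_rot: [2.312, 2.126, 0.001]
wrist_force: [0.6, -0.1, -2.2]
width: 0.157
grip_force: 49.1
```

>>> play_rows(moves=[[[0,0,0,-0.24,0.2,0,5],[0,0,0,-0.24,0.2,0,5],[0,0,0,-0.24,0.2,0,5],[0,0,0,-0.24,0.2,0,5],[0,0,0,-0.24,0.2,0,5]]])

```text
time: 6.7
tool_pos: [0.5922, -0.1268, 0.2998]
tcp_rot: [2.313, 2.126, 0.0]
wrist_force: [1.2, 0.5, -2.3]
width: 0.154
grip_force: 49.1
```

>>> play_rows(moves=[[[0,0,0,-0.2,0.15,0,5],[0,0,0,-0.1,0.08,0,5],[0,0,0,0,0,0,5],[0,0,0,0,0,0,5],[0,0,0,0,0,0,5]]])

```text
time: 7.12
tool_pos: [0.6105, -0.1559, 0.2998]
tcp_rot: [-2.311, -2.126, 0.0]
wrist_force: [-0.4, 0.1, -3.4]
width: 0.154
grip_force: 49.1
```

```bash
python3 -c "
from h import *
to([.618,-.169,.2476],np.radians(-4.7))"
```

```text
t 7.12 pos [ 0.6105 -0.1559  0.2998] q [-2.900e-01  1.470e-01  1.619e+00  1.000e-03  1.378e+00 -2.060e-01] w 0.154 gf 49.1340297460556 F [-0.4  0.1 -3.4]
turn [-0.002 -0.002 -0.003] shift after turn [-0.124  0.086  0.522] shift now [-0.125  0.087  0.522]
```

>>> play_rows(moves=[[[0,0,0,-0.12,0.08,0,5],[0,0,0,0,0,0.15,5],[0,0,0,0,0,0.15,5],[0,0,0,0,0,0.1,5],[0,0,0,0,0,0,5]]])

```text
time: 7.53
tool_pos: [0.6158, -0.1683, 0.2572]
tcp_rot: [-2.309, -2.124, 0.004]
wrist_force: [-0.7, 0.6, -3.9]
width: 0.163
grip_force: 49.2
```

>>> play_rows(moves=[[[0,0,0,0,0,0.03,5],[0,0,0,0,0,0.03,5],[0,0,0,0,0,0.03,5],[0,0,0,0,0,0,5],[0,0,0,0,0,0,5]]])

```text
time: 7.95
tool_pos: [0.6177, -0.1694, 0.2516]
tcp_rot: [2.312, 2.126, 0.0]
wrist_force: [-0.6, -0.3, -2.9]
width: 0.154
grip_force: 49.1
```

```bash
python3 -c "
from h import *
to([.618,-.169,.2476],np.radians(-4.7))
c=cam('scene');a=cv2.resize(c['image'][130:270,190:350],None,fx=4.2,fy=4.2,interpolation=2);cv2.imwrite('pics/p1.png',a[:,:,::-1])"
```

```text
t 7.95 pos [ 0.6177 -0.1694  0.2516] q [-0.307  0.187  1.659 -0.     1.295 -0.223] w 0.154 gf 49.09990131855011 F [-0.6 -0.3 -2.9]
turn [ 0.001  0.    -0.004] shift after turn [0.004 0.003 0.04 ] shift now [0.004 0.003 0.04 ]
```

View pics/p1.png

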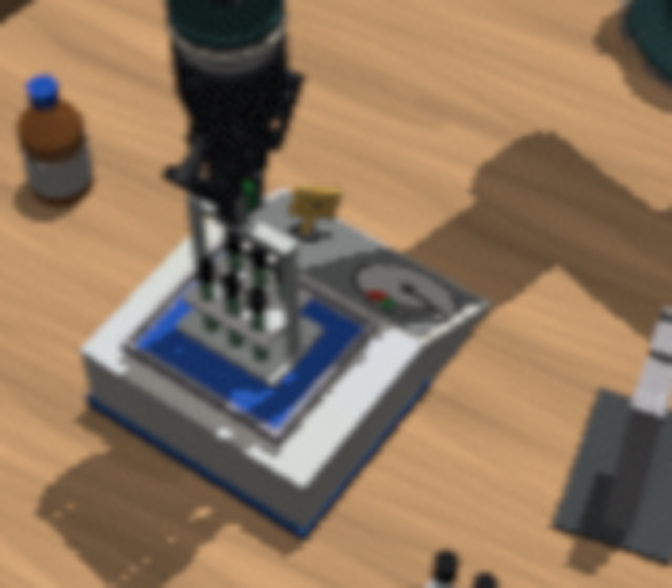

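The carrier is inside the rim, close to touching down. Lowering in 1–2 mm steps.

>>> play_rows(moves=[[[0,0,0,0,0,0.015,5],[0,0,0,0,0,0.015,5],[0,0,0,0,0,0.01,5],[0,0,0,0,0,0,5],[0,0,0,0,0,0,5]]])

```text
time: 8.42
tool_pos: [0.6177, -0.1695, 0.2478]
tcp_rot: [2.312, 2.126, 0.0]
wrist_force: [-0.8, -0.0, 0.1]
width: 0.149
grip_force: 49.6
```

>>> play_rows(moves=[[[0,0,0,0,0,0.01,5],[0,0,0,0,0,0,5],[0,0,0,0,0,0,5]]])

```text
time: 8.67
tool_pos: [0.6179, -0.1695, 0.2478]
tcp_rot: [2.312, 2.125, 0.001]
wrist_force: [-2.1, 1.4, 4.5]
width: 0.157
grip_force: 50.3
```

>>> play_rows(moves=[[[0,0,0,0,0,-0.007,14],[0,0,0,0,0,0,22],[0,0,0,0,0,0,40],[0,0,0,0,0,0,60],[0,0,0,0,0,0,60]]])

```text
time: 9.08
tool_pos: [0.6175, -0.1693, 0.2466]
tcp_rot: [-2.312, -2.126, 0.0]
wrist_force: [-0.0, -0.2, 0.9]
width: 0.677
grip_force: 0.0
```

>>> play_rows(moves=[[[0,0,0,0,0,0,60],[0,0,0,0,0,-0.1,60],[0,0,0,0,0,-0.25,60],[0,0,0,0,0,-0.3,60],[0,0,0,0,0,-0.3,60]]])

```text
time: 9.5
tool_pos: [0.6171, -0.1692, 0.3428]
tcp_rot: [-2.312, -2.125, 0.001]
wrist_force: [1.0, -0.1, 1.0]
width: 0.702
grip_force: 0.0
```

```bash
python3 - <<'E'
from h import *
s=bot.read_state();print(s["tool_pos"],s["q"].round(3),s["width"])
c=cam("top");np.savez("top1.npz",**c);P=cloud(c)
a=cv2.resize(c["image"][180:295,275:365],None,fx=5,fy=5,interpolation=2)
c=cam("scene");np.savez("scene1.npz",**c)
b=cv2.resize(c["image"][155:265,205:315],(575*110//115,575),interpolation=2)
b=cv2.resize(b,(350,a.shape[0]*350//450))
b=cv2.copyMakeBorder(b,0,a.shape[0]-b.shape[0],0,0,0)
cv2.imwrite("pics/r1.png",np.hstack([a,b])[:,:,::-1])
E
```

```text
[ 0.61710589 -0.16918532  0.34284875] [-0.307  0.152  1.535  0.     1.456 -0.223] 0.7023967799184013
```

View pics/r1.png

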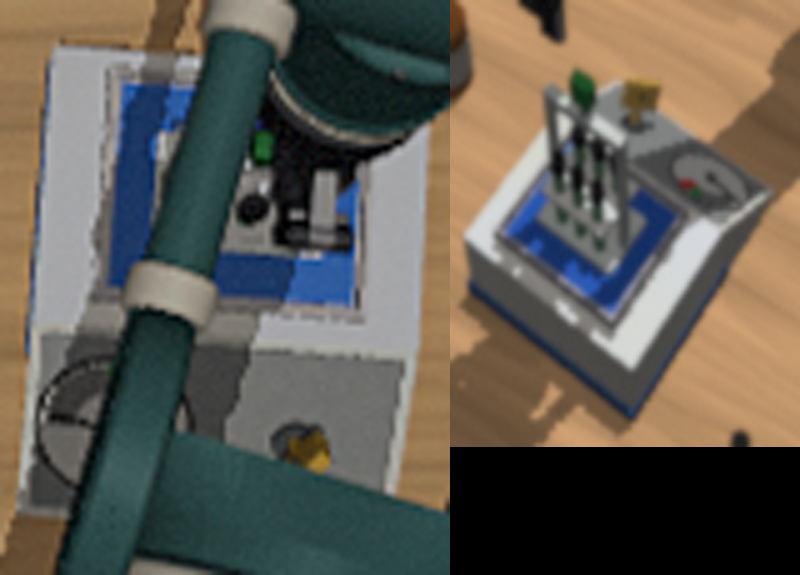

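```bash
cat >> h.py <<'E'
yaw=np.radians(-4.7);C=np.array([.6178,-.1693])
ex=np.array([np.cos(yaw),np.sin(yaw),0]);ey=np.array([-np.sin(yaw),np.cos(yaw),0]);ez=np.array([0,0,1.])
th=np.radians(30.1)
up=np.cos(th)*ex+np.sin(th)*ez; nn=-np.sin(th)*ex+np.cos(th)*ez
O=np.array([*C,0])-.083*ex+.084*ez   # top edge of panel, mid-width; panel coords (s up slope, y, h)
PF=np.stack([up,ey,nn],1)
def topan(P): return (P-O)@PF
def fromp(p): return O+PF@np.array(p,float)
def rect(c,s0,y0,r=.046,n=460):
    w=[fromp([s0+a*r,y0+b*r,.003]) for a,b in((1,1),(1,-1),(-1,-1),(-1,1))]
    px=[]
    for X in w:
        k=c["K"]@(c["R"]@X+c["t"]);px.append(k[:2]/k[2])
    M=cv2.getPerspectiveTransform(np.float32(px),np.float32([[0,0],[n,0],[n,n],[0,n]]))
    return cv2.warpPerspective(c["image"],M,(n,n),flags=cv2.INTER_CUBIC)
E
python3 - <<'E'
from h import *
from scipy.optimize import least_squares
Q=[];W=[]
for n in("top","scene"):
    c=dict(np.load(n+"0.npz"));P=topan(cloud(c));h=cv2.cvtColor(c["image"],cv2.COLOR_RGB2HSV);H,S=h[...,0],h[...,1]
    f=(abs(P[...,0]+.06)<.07)&(abs(P[...,1])<.11)&(abs(P[...,2])<.008)&(S<60);print(n,"panel resid h median",np.median(P[f][:,2]),"s range",np.percentile(P[f][:,0],[1,99]))
    m=(abs(P[...,0]+.06)<.07)&(abs(P[...,1]+.047)<.05)&(H>12)&(H<32)&(S>100)&(P[...,2]>.015)&(P[...,2]<.056)
    q=P[m];print(len(q),q.mean(0).round(4));Q.append(q)
def res(p,q):
    d=q-[p[0],p[1],0.034+p[3]];ca,sa=np.cos(p[2]),np.sin(p[2])
    b=np.c_[ca*d[:,0]+sa*d[:,1],-sa*d[:,0]+ca*d[:,1],d[:,2]];e=abs(b)-[.021,.005,.014]
    return np.where((e>0).any(1),np.linalg.norm(np.maximum(e,0),axis=1),e.max(1))
for q in (Q[0],Q[1],np.vstack(Q)):
    r=least_squares(lambda p:res(p,q),[-.06,-.047,np.radians(-38),0],loss="soft_l1",f_scale=.002)
    print("s,y,ang,dh",r.x[:2].round(4),np.degrees(r.x[2]).round(1),r.x[3].round(4),"rms",np.sqrt((r.fun**2).mean()).round(4),"world grip",fromp([r.x[0],r.x[1],.034]).round(4))
c=dict(np.load("top0.npz"));P=topan(cloud(c));print("dial",P[266,298].round(4))
a=rect(c,P[266,298][0],.058,n=300);b=rect(dict(np.load("scene0.npz")),P[266,298][0],.058,n=300)
cv2.imwrite("pics/d0.png",np.hstack([a,b])[:,:,::-1])
E
```

```text
top panel resid h median -0.0008353657304277208 s range [-0.12251564  0.00864976]
93 [-0.057  -0.0437  0.0381]
scene panel resid h median -7.361451496460541e-05 s range [-0.12089341  0.007487  ]
79 [-0.0558 -0.0459  0.0359]
s,y,ang,dh [-0.0614 -0.0446] -35.2 -0.0015 rms 0.0013 world grip [ 0.4614 -0.2012  0.0826]
s,y,ang,dh [-0.0567 -0.0506] -36.4 -0.0014 rms 0.002 world grip [ 0.4651 -0.2075  0.085 ]
s,y,ang,dh [-0.0608 -0.0461] -35.7 -0.0014 rms 0.0019 world grip [ 0.4619 -0.2028  0.0829]
dial [-0.0595  0.058   0.0058]
```

View pics/d0.png

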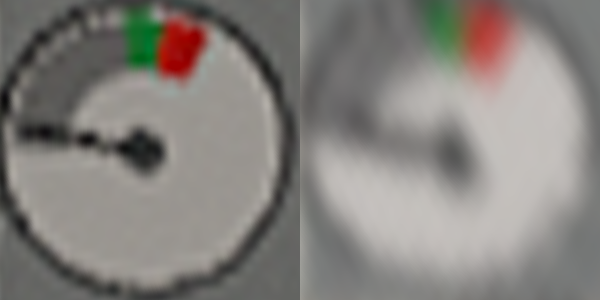

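The pointer stands left, slightly up, at tip (20,130) from hub (145,150), so about 0.19 rad. The key needs about 4.0 rad.

```bash
cat >> h.py <<'E'
def keyR(phi):
    z=-nn;y=np.cos(phi)*up+np.sin(phi)*ey
    return np.c_[np.cross(y,z),y,z]
def keyto(phi_deg,h): to(fromp([-.0605,-.047,h]),R=keyR(np.radians(phi_deg)))
E
python3 -c "
from h import *
keyto(54,.115);print(fromp([-.0605,-.047,.115]),fromp([-.0605,-.047,.015]))"
```

```text
t 9.6 pos [ 0.6204 -0.1702  0.3504] q [-0.307  0.148  1.527  0.     1.454 -0.223] w 0.706 gf 0.0 F [ 0.3 -0.9  0.7]
turn [-0.952 -0.478 -1.845] shift after turn [ 1.898 -1.951  0.725] shift now [-0.462 -1.979  1.95 ]
[ 0.42158253 -0.20032656  0.15315101] [ 0.47156497 -0.20443587  0.06663587]
```

>>> play_rows(moves=[[[0,0,0,-0.077,-0.33,0,45],[0,0,0,-0.077,-0.33,0,45],[0,0,0,-0.077,-0.33,0,45],[0,0,0,-0.077,-0.33,0,45],[0,0,0,-0.077,-0.33,0,45]]])

```text
time: 10.02
tool_pos: [0.4484, -0.1938, 0.3421]
tcp_rot: [2.312, 2.127, -0.0]
wrist_force: [-0.9, -0.1, -0.0]
width: 0.531
grip_force: 0.0
```

>>> play_rows(moves=[[[0,0,0,-0.077,-0.33,0,45],[-0.106,-0.053,-0.205,0,0,0,45],[-0.106,-0.053,-0.205,0,0,0,45],[-0.106,-0.053,-0.205,0,0,0,45],[-0.106,-0.053,-0.205,0,0,0,45]]])

```text
time: 10.43
tool_pos: [0.4163, -0.1987, 0.3427]
tcp_rot: [1.688, 2.37, 0.096]
wrist_force: [-0.5, 0.2, -0.6]
width: 0.524
grip_force: 0.0
```

>>> play_rows(moves=[[[-0.106,-0.053,-0.205,0,0,0,45],[-0.106,-0.053,-0.205,0,0,0,45],[-0.106,-0.053,-0.205,0,0,0,45],[-0.106,-0.053,-0.205,0,0,0,45],[-0.106,-0.053,-0.205,0,0,0,45]]])

```text
time: 10.85
tool_pos: [0.4163, -0.1983, 0.3427]
tcp_rot: [0.914, 2.475, 0.191]
wrist_force: [-0.2, 0.2, -0.7]
width: 0.525
grip_force: 0.0
```

```bash
python3 -c "
from h import *
keyto(54,.115)"
```

```text
t 10.85 pos [ 0.4163 -0.1983  0.3427] q [-0.728 -0.528  2.183  0.345  1.088 -1.691] w 0.525 gf 0.0 F [-0.2  0.2 -0.7]
turn [-0.006 -0.018  0.004] shift after turn [ 0.721 -0.544  1.667] shift now [ 0.708 -0.537  1.675]
```

>>> play_rows(moves=[[[0,0,0,0.142,-0.108,0.334,45],[0,-0.02,0,0.142,-0.108,0.334,45],[0,0,0,0.142,-0.108,0.334,45],[0,0,0,0.142,-0.108,0.334,45],[0,0,0,0.142,-0.108,0.3,45]]])

```text
time: 11.27
tool_pos: [0.4191, -0.2006, 0.1543]
tcp_rot: [0.922, 2.466, 0.185]
wrist_force: [0.3, -0.2, -0.1]
width: 0.525
grip_force: 0.0
```

>>> play_rows(moves=[[[0,0,0,0,0,0,45],[0,0,0,0,0,0,45]]])

```text
time: 11.43
tool_pos: [0.4183, -0.1995, 0.1537]
tcp_rot: [0.925, 2.471, 0.189]
wrist_force: [1.2, -0.2, 1.7]
width: 0.529
grip_force: 0.0
```

```bash
python3 -c "
from h import *
keyto(54,.115)
keyto(54,.015)"
```

```text
t 11.43 pos [ 0.4183 -0.1995  0.1537] q [-0.724 -0.378  2.447  0.474  0.703 -1.886] w 0.529 gf 0.0 F [ 1.2 -0.2  1.7]
turn [-0.011 -0.014 -0.012] shift after turn [-0.024  0.011  0.022] shift now [-0.024  0.011  0.022]
t 11.43 pos [ 0.4183 -0.1995  0.1537] q [-0.724 -0.378  2.447  0.474  0.703 -1.886] w 0.529 gf 0.0 F [ 1.2 -0.2  1.7]
turn [-0.011 -0.014 -0.012] shift after turn [-0.024  0.011  1.022] shift now [-0.031  0.017  1.022]
```

>>> play_rows(moves=[[[-0.01,-0.014,-0.01,-0.024,0.011,0,45],[0,0,0,0,0,0.25,45],[0,0,0,0,0,0.25,45],[0,0,0,0,0,0.2,45],[0,0,0,0,0,0.1,45]]])

```text
time: 11.85
tool_pos: [0.465, -0.2066, 0.0904]
tcp_rot: [0.91, 2.457, 0.186]
wrist_force: [0.9, -0.4, 0.5]
width: 0.527
grip_force: 0.0
```

>>> play_rows(moves=[[[0,0,0,0,0,0.1,45],[0,0,0,0,0,0.1,45],[0,0,0,0,0,0,45],[0,0,0,0,0,0,45]]])

```text
time: 12.18
tool_pos: [0.4744, -0.2073, 0.0735]
tcp_rot: [0.91, 2.457, 0.186]
wrist_force: [0.6, 0.1, 0.3]
width: 0.526
grip_force: 0.0
```

```bash
python3 -c "
from h import *
keyto(54,.015)
c=cam('scene');a=cv2.resize(c['image'][130:250,200:340],None,fx=5.5,fy=5,interpolation=2)
c2=cam('top');b=cv2.resize(c2['image'][190:300,270:370],(400,440),interpolation=2)
a=cv2.resize(a,(400,440));cv2.imwrite('pics/k1.png',np.hstack([a,b])[:,:,::-1])"
```

```text
t 12.18 pos [ 0.4744 -0.2073  0.0735] q [-0.64  -0.116  2.438  0.671  0.44  -2.06 ] w 0.526 gf 0.0 F [0.6 0.1 0.3]
turn [0.001 0.018 0.004] shift after turn [ 0.065 -0.014  0.044] shift now [ 0.065 -0.014  0.044]
```

View pics/k1.png

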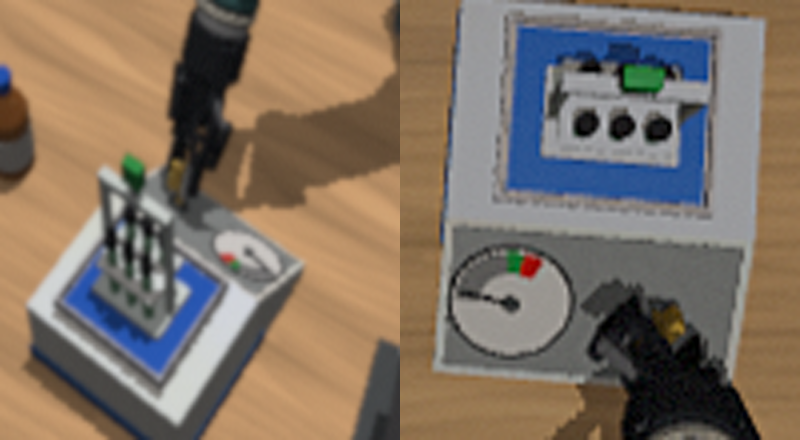

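>>> play_rows(moves=[[[0,0.018,0,0.06,-0.01,0.02,45],[0,0,0,0,0,0,45],[0,0,0,0,0,0,20],[0,0,0,0,0,0,3],[0,0,0,0,0,0,3]]], newtons=50)

```text
time: 12.7
tool_pos: [0.4687, -0.2027, 0.0664]
tcp_rot: [0.914, 2.469, 0.192]
wrist_force: [3.1, 14.8, 14.8]
width: 0.109
grip_force: 31.6
```

>>> play_rows(moves=[[[0,0,0,0,0,0,3],[0,0,0,0,0,0,3],[0,0,0,0,0,0,3]]])

```text
time: 12.95
tool_pos: [0.4688, -0.2025, 0.0666]
tcp_rot: [0.914, 2.469, 0.193]
wrist_force: [-1.7, 2.8, 5.3]
width: 0.11
grip_force: 50.8
```

```bash
python3 -c "
from h import *
keyto(54,.015);print(bot.read_state()['torque'])"
```

```text
t 12.95 pos [ 0.4688 -0.2025  0.0666] q [-0.64  -0.113  2.447  0.673  0.442 -2.064] w 0.11 gf 50.76521279559529 F [-1.7  2.8  5.3]
turn [ 0.001 -0.009  0.001] shift after turn [-0.03   0.001  0.014] shift now [-0.03   0.001  0.014]
[0.43021529 0.22449689 0.15066208]
```

>>> play_rows(moves=[[[0,0,0.24,0,0,0,3],[0,0,0.24,0,0,0,3],[0,0,0.24,0,0,0,3],[0,0,0.24,0,0,0,3],[0,0,0.24,0,0,0,3]]])

```text
time: 13.37
tool_pos: [0.4702, -0.2015, 0.0674]
tcp_rot: [1.635, 2.12, 0.397]
wrist_force: [11.8, 9.7, 2.0]
width: 0.11
grip_force: 49.3
```

```bash
cat >> h.py <<'E'
def dial(c):
    "pointer angle above left, clockwise, from darkest ray between hub and tip"
    a=rect(c,-.0595,.058).astype(int).sum(2)/3
    dk=(a<70); n=460; k=n/2/.046
    hub=dk.copy(); yy,xx=np.indices(a.shape)
    best=None
    for cx in range(215,246,3):
        for cy in range(215,246,3):
            m=(np.hypot(xx-cx,yy-cy)<.005*k);v=a[m].mean()
            if best is None or v<best[0]: best=(v,cx,cy)
    _,cx,cy=best
    ang=np.radians(np.arange(-20,140,1.));r=np.linspace(.010,.036,40)*k
    u=(cx-np.outer(np.cos(ang),r)).astype(np.float32);v=(cy-np.outer(np.sin(ang),r)).astype(np.float32)
    s=cv2.remap(a.astype(np.float32),u,v,1)
    s=s.mean(1);s=cv2.GaussianBlur(s[:,None],(1,5),0)[:,0]
    i=s.argmin();print("hub",cx,cy,"reading",(ang[i]+.03).round(3),"dark",s[i].round(0),"typ",np.median(s).round(0))
E
python3 -c "
from h import *
dial(dict(np.load('top0.npz')));dial(dict(np.load('top1.npz')))
dial(cam('top'));keyto(54,.015);print(bot.read_state()['torque'])"
```

```text
hub 218 230 reading 0.205 dark 47.0 typ 122.0
hub 215 215 reading 1.548 dark 22.0 typ 60.0
hub 218 230 reading 0.414 dark 47.0 typ 121.0
t 13.42 pos [ 0.4703 -0.2015  0.0674] q [-0.638 -0.112  2.445  0.676  0.444 -1.452] w 0.106 gf 49.62003032793291 F [8.7 8.6 1.6]
turn [ 0.004 -0.011 -1.224] shift after turn [-0.024 -0.018  0.014] shift now [-0.03  -0.001  0.014]
[ 1.19829669 -1.11221603  0.74652328]
```

>>> play_rows(moves=[[[0,0,0.24,0,0,0,3],[0,0,0.24,0,0,0,3],[0,0,0.24,0,0,0,3],[0,0,0.24,0,0,0,3],[0,0,0.24,0,0,0,3]]])

```text
time: 13.83
tool_pos: [0.4719, -0.2016, 0.0685]
tcp_rot: [2.25, 1.585, 0.574]
wrist_force: [23.0, 11.3, -4.9]
width: 0.107
grip_force: 48.4
```

>>> play_rows(moves=[[[0,0,0.24,0,0,0,3],[0,0,0.24,0,0,0,3],[0,0,0.24,0,0,0,3],[0,0,0.24,0,0,0,3],[0,0,0.24,0,0,0,3]]])

```text
time: 14.25
tool_pos: [0.4733, -0.2028, 0.0695]
tcp_rot: [2.716, 0.879, 0.715]
wrist_force: [31.4, 8.6, -10.3]
width: 0.104
grip_force: 48.3
```

```bash
python3 -c "
from h import *
dial(cam('top'));keyto(54,.015);print(bot.read_state()['torque'])"
```

```text
hub 215 227 reading 0.85 dark 37.0 typ 119.0
t 14.3 pos [ 0.4734 -0.2029  0.0695] q [-0.636 -0.111  2.442  0.679  0.441 -0.252] w 0.106 gf 48.75790325808339 F [27.9  8.6 -8.8]
turn [ 0.008 -0.007 -3.625] shift after turn [ 0.013 -0.031  0.016] shift now [-0.033 -0.006  0.016]
[ 1.37455841 -3.1237869   0.94533131]
```

>>> play_rows(moves=[[[0,0,0,0.02,0.017,0,3],[0,0,0.24,0.02,0.017,0,3],[0,0,0.24,0,0,0,3],[0,0,0.24,0,0,0,3],[0,0,0.24,0,0,0,3]]])

```text
time: 14.72
tool_pos: [0.4744, -0.2042, 0.0699]
tcp_rot: [2.951, 0.217, 0.784]
wrist_force: [3.2, -1.5, 0.1]
width: 0.107
grip_force: 51.9
```

>>> play_rows(moves=[[[0,0,0.24,0,0,0,3],[0,0,0.24,0,0,0,3],[0,0,0.24,0,0,0,3],[0,0,0.24,0,0,0,3],[0,0,0.24,0,0,0,3]]])

```text
time: 15.13
tool_pos: [0.4742, -0.2062, 0.0699]
tcp_rot: [-2.892, 0.668, -0.79]
wrist_force: [-0.9, -8.6, -2.5]
width: 0.104
grip_force: 51.9
```

```bash
python3 -c "
from h import *
dial(cam('top'));keyto(54,.015);print(bot.read_state()['torque'])"
```

```text
hub 218 230 reading 1.234 dark 31.0 typ 119.0
t 15.18 pos [ 0.4742 -0.2062  0.0699] q [-0.635 -0.108  2.437  0.66   0.437  0.846] w 0.103 gf 51.9383905059658 F [-0.  -7.4 -1.4]
turn [ 5.000e-03  1.200e-02 -5.782e+00] shift after turn [ 0.042 -0.011  0.014] shift now [-0.043 -0.     0.014]
[-1.00056418  0.17651019 -0.46414002]
```

>>> play_rows(moves=[[[0,0,0.24,0,0,0,3],[0,0,0.24,0,0,0,3],[0,0,0.24,0,0,0,3],[0,0,0.24,0,0,0,3],[0,0,0.24,0,0,0,3]]])

```text
time: 15.6
tool_pos: [0.4731, -0.2077, 0.0693]
tcp_rot: [-2.456, 1.429, -0.693]
wrist_force: [-11.5, -14.8, 0.7]
width: 0.106
grip_force: 52.9
```

>>> play_rows(moves=[[[0,0,0.24,0,0,0,3],[0,0,0.12,0,0,0,3],[0,0,0,0,0,0,3],[0,0,0,0,0,0,3]]])

```text
time: 15.93
tool_pos: [0.4726, -0.2079, 0.069]
tcp_rot: [-2.296, 1.621, -0.654]
wrist_force: [-11.8, -16.0, 0.4]
width: 0.108
grip_force: 53.1
```

```bash
python3 -c "
from h import *
dial(cam('top'));keyto(54,.015);print(bot.read_state()['torque'])"
```

```text
hub 218 230 reading 1.514 dark 38.0 typ 121.0
t 15.98 pos [ 0.4726 -0.2079  0.069 ] q [-0.637 -0.109  2.438  0.656  0.434  1.614] w 0.108 gf 53.099253522232175 F [-12.  -15.8  -0. ]
turn [-0.013 -0.018  5.249] shift after turn [0.038 0.014 0.014] shift now [-0.041  0.007  0.014]
[-2.16349425  1.8954068  -1.29365721]
```

>>> play_rows(moves=[[[0,0,0.2,0,0,0,3],[0,0,0.2,0,0,0,3],[0,0,0,0,0,0,3],[0,0,0,0,0,0,3]]])

```text
time: 16.32
tool_pos: [0.472, -0.2081, 0.0686]
tcp_rot: [-2.097, 1.82, -0.606]
wrist_force: [-16.3, -16.7, 2.7]
width: 0.11
grip_force: 53.6
```

>>> play_rows(moves=[[[0,0,0,0,0,0,20],[0,0,0,0,0,0,45],[0,0,0,0,0,0,50],[0,0,0,0,0,0,50],[0,0,0,0,0,0,50]]])

```text
time: 16.73
tool_pos: [0.4733, -0.203, 0.0688]
tcp_rot: [-2.095, 1.814, -0.595]
wrist_force: [0.2, 0.1, 0.0]
width: 0.583
grip_force: 0.0
```

```bash
python3 -c "
from h import *
dial(cam('top'));keyto(54,.015)"
```

```text
hub 218 230 reading 1.583 dark 24.0 typ 121.0
t 16.78 pos [ 0.4733 -0.203   0.0688] q [-0.633 -0.109  2.438  0.661  0.442  1.814] w 0.588 gf 0.0 F [-0.5 -0.7  0.9]
turn [ 1.000e-02 -4.000e-03  4.849e+00] shift after turn [ 0.011 -0.028  0.01 ] shift now [0.01  0.028 0.01 ]
```

Reading 1.58, mid green, and the key is released. Retreating along the tool axis.

>>> play_rows(moves=[[[0,0,0,0,0,-0.15,50],[0,0,0,0,0,-0.2,50],[0,0,0,0,0,-0.25,50],[0,0,0,0,0,-0.25,50],[0,0,0,0,0,0,50]]])

```text
time: 17.2
tool_pos: [0.432, -0.2014, 0.1472]
tcp_rot: [-2.094, 1.812, -0.606]
wrist_force: [0.8, -0.9, 0.5]
width: 0.584
grip_force: 0.0
```

>>> play_rows(moves=[[[0,0,0,0,0,0,50],[0,0,0,0,0,0,50],[0,0,0,0,0,0,50]]])

```text
time: 17.45
tool_pos: [0.4306, -0.1993, 0.1411]
tcp_rot: [-2.095, 1.814, -0.592]
wrist_force: [0.1, -0.4, 0.7]
width: 0.586
grip_force: 0.0
```

```bash
python3 - <<'E'
from h import *
c=cam('top');dial(c);s=bot.read_state();print(s["tool_pos"],s["wrist_force"])
P=cloud(c);h=cv2.cvtColor(c["image"],cv2.COLOR_RGB2HSV);m=(h[...,0]>40)&(h[...,0]<90)&(h[...,1]>150)&(h[...,2]>60)&(P[...,2]>.2)&(P[...,2]<.3)
print("grip",P[m].mean(0),C)
o=dict(np.load("top0.npz"));d=np.abs(o["image"].astype(int)-c["image"]).mean(2)
for n,(a,b,e,f) in dict(amber=(220,285,105,180),rack=(155,198,175,255),bottle=(240,275,400,438)).items(): print(n,(d[a:b,e:f]>40).sum())
E
```

```text
hub 218 227 reading 1.583 dark 22.0 typ 119.0
[ 0.43048594 -0.1992096   0.14091266] [0.50210744 0.16161024 0.00388473]
grip [ 0.61689769 -0.16908459  0.27740851] [ 0.6178 -0.1693]
amber 0
rack 0
bottle 2
```

```bash
python3 -c "
from workcell import bot
print(bot.finish_job())"
```

```text
the job is handed in; nothing more can be done
None
```

I handed the job in at about 17.5 s: the green carrier stands on the platform within about 1 mm of its centre, the dial reads about 1.58 rad (green band) with the key let go, and the amber carrier, rack and bottle look unmoved in the top camera; no verdict was returned.

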